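Clamp a maple board in the engraving jig with its wing nut

ROBOT

A 6-joint arm with a two-finger parallel gripper is mounted at the origin on a cart in front of the work surface, level with it; the furniture and walls round the work are solid. World frame = base frame: x ahead of the robot, y to its left, z up, the work surface at z = 0. Lengths are in mm, angles in rad, forces in N, time in s.
With the tool pointing down it reaches from about 275 to 1000 mm from the base axis. Payload 8.4 kg.
Tool frame: the origin (TCP) lies on the centre line of the jaws, within the pads' length; the fingertips stand 25 mm ahead of it and the grasp point (between the pads) lies 6 mm ahead of it; z points along the fingers, y is the line along which they close (so a half turn about z gives the same grasp; the last joint's range is limited). The gripper opens to 85 mm and grips with 20 to 120 N. Pads are 22 mm wide; open, the fingers measure 114 mm over their backs; the gripper's body (76 mm by 85 mm) begins 54 mm behind the grasp point. The pads swing forward as they close: fully open they stand 13 mm farther back than shut.
Start: joints at [-1.133, 0.353, 1.633, -0, 1.155, -0.002], TCP at [266.098, -565.526, 256.281] pointing down, gripper open.
Joint ranges: [-2.63, 2.63], [-0.92, 2.1], [0.06, 2.66], [-1.3, 4.44], [0, 2.69], [-3.02, 3.02]. Speed limits (rad/s): [2.22, 2.22, 2.79, 3.14, 3.14, 3.14].

INTERFACE

Orientations are given as [roll, pitch, yaw] about the fixed x, y, z axes, in that order (R = Rz(yaw) Ry(pitch) Rx(roll)).
In Python, from rig import r gives the robot as it stands.
- The arm moves only by the shell command python3 -m jog 'ROWS' [FORCE]. ROWS is JSON, a list of rows, each a list of 3 entries, a list of its own where there are three numbers: the turn, a rotation vector about the tool's x, y, z in rad, then the shift along the tool's x, y, z in m, then the opening, from -1 (shut) to 1 (fully open). In form: [[[rx, ry, rz], [x, y, z], gripper], ...]. A call has 1 to 12 rows; each row shifts and turns the commanded pose from where the row before left it, along the tool's axes as they then stand; what a row does not reach is not made up. A row lasts 1/10 s, in which the tool goes at most 50 mm and 8.59 degrees, less where a joint would pass 70% of its speed; a pose out of reach is approached as far as the arm can. A call with a gripper value outside its range is refused whole. The fingers move at their own pace and stop on an object; FORCE is the grip in N (left out, the last holds). Time passes only in rows, so rows that do not move let the fingers close. It gives the time, the measured TCP pose, the force, the opening and the grip force at its end, in the units of the state.
- r.sense(): the state, without advancing time (a new reading comes with each control period).
- r.grab_frame(name): name is "scene" or "top"; returns the picture (384x512x3 uint8, red, green, blue); there is no depth.
- r.camera_params(name): a dict with "fx", "fy", "cx", "cy" (pixels), "rvec" (rotation vector, rad) and "tvec" (3), from world to camera coordinates, as OpenCV has them. Camera axes: x right, y down, z forward; pixel columns grow to the right and rows downward; lengths in mm; the calibration is good to about 2 mm. A picture is of the moment at which its call begins. camera_params takes no time and is no camera call.
- r.sign_off(): hands the job in; it is judged then, once.
The state is a dict: "clock": time; "qpos": joint angles; "qvel": joint speeds; "joint_efforts": joint torques, N m; "eef_pos": TCP position; "tcp_rot": TCP orientation; "contact_force": force on the tool from outside, world axes, zero at the start; "wrist_torque": the same for the moment, N m; "opening": opening from 0.0 (shut) to 1.0 (fully open); "grasp_force": force on a finger pad.
Only numpy, scipy, OpenCV 4.12 (cv2) and the standard library are available. Lean on these libraries where they do the work, as an engineer would, in place of code of your own. Each camera call takes 0.05 s, during which the arm holds its last target. There are 200 camera calls.

TASK

Set up the round maple board for engraving: slide it along the jig's bed until it sits fully home against both aluminium stops, then tighten the brass wing nut clockwise until the strap's rubber toe holds the board firmly. The grey bracket behind the nut leaves no room to go all the way round, so turn it in short strokes without knocking the bracket, and go by feel: the nut turns with an even drag until the toe bears and then stiffens; stop when it takes about half as much again as that drag, because overtightening dents the board. Leave the other goods where they are.

Things in the scene. Friction and masses are not known exactly. Their poses are not given: they have to be found in the camera images.
- jig: Engraving jig, fixed: plywood bed 16 mm thick, a disc of 220 mm diameter with a 100 mm wide tongue that runs out along +x to 172 mm from the centre. Origin on the counter under the disc's centre; +x is the way the board is slid home (ahead and to the right of the robot), y to its left, z up.
- jig_seat (a point): Point on the bed's top face, above the jig's origin, where the centre of the board's underside lies when the board is home. It then touches two aluminium stops, 66 mm long, 12 mm thick, 13 mm high, that form a 90 degree vee open towards -x; they touch it at 45 degrees either side of +x.
- board: Round maple board with an inlaid grid, 170 mm diameter, 18 mm thick, 0.25 to 0.4 kg, lying loose on the bed 20 to 45 mm short of home and up to 12 mm to one side; origin at the centre of its underside, z up. It slides at about 2 N.
- nut (a joint): Angle of the wing nut (rad): 0 with its wings along the jig's y; grows as it is turned clockwise seen from above, which tightens it and moves it down 1 mm per rad. Starts from -0.6 to 0.6. It takes a steady 0.16 N m until the toe bears on the board, 1 to 5.7 rad on (not known beforehand), then 0.045 N m more per rad. It stays where it is left; a push held still reads about a fifth less.
- nut_top (a point): On the axis of the brass wing nut (jig x = 108 mm, y = 0), at the top of its 25 mm wide hub, 12 mm above the strap. Two wings, 64 mm over both: upright round ears, 25 mm diameter, 7 mm thick, their centres 19.5 mm from the axis and 8 mm above this point, tops 20.5 mm above it.
- stud_top (a point): Top of the fixed, upright 12 mm steel stud on which the nut turns, 103 mm above the counter.
- strap: Steel hold-down strap under the nut, 38 mm wide, 10 mm thick, along the jig's x; a spring keeps it up against the nut, so it goes down with the nut. Origin on its underside, 15 mm from the stud towards the board; it ends 46 mm farther on.
- toe_head (a point): On the strap's top face above its toe, 38 mm from the stud. The toe's black rubber tip, 17 mm diameter, hangs 14 to 17.5 mm below the strap's underside (another setting each time) over the rim of a board that is home. It should press with about 90 N (50 to 130 N): 45 N per rad of nut; the nut then takes 0.25 N m (0.21 at 50 N, 0.29 at 130 N).
- guard: Fixed grey steel bracket behind the nut; origin and axes of the jig. Wall 38 mm behind the stud (jig x = 146 mm), 42 mm to either side, rising to 108 mm above the counter; a flange at each side, inner face 39 mm from the middle, reaches forward to 22 mm behind the stud (jig x = 130 mm). The nut's side towards the board is open.
- soap_orange: Orange soap box, 58x88x30 mm, lying flat behind the jig on the robot's left; bystander, origin under its centre.
- tin_a: Yellow and black oil tin, 70 mm across, 128 mm tall, standing behind the jig in front of two others; bystander, origin under its centre.
There are look-alikes about, which are no part of the job. What is shaped like the board but pink is not meant.

How it is judged (in metres and radians):
On the way, in this order (a step that is already met when the one before it is completed fails the run):
1. the board is slid fully home against both stops (horizontal distance between board and jig_seat below 0.003 m and linear speed of board below 0.01 m/s), for 0.2 s.
2. the nut is tightened until the toe presses the board down with more than 50 N (horizontal distance between board and jig_seat below 0.003 m and contact force between strap and board above 50 N), for 0.3 s.
At the end, for the whole second after the job is handed in: The board lies flat and still, its centre within 3 mm of home against both stops, and the strap's toe presses on it with 50 to 130 N after the robot has let go of everything (all of step 2 and contact force between strap and board below 130 N and angle between board's own z axis and vertical below 0.03 rad and linear speed of board below 0.01 m/s); the robot touches nothing.
It fails at once if the board is dented: the toe presses with more than 170 N (contact force between strap and board above 170 N).
It fails at once if the robot knocks against the grey bracket with more than 15 N (contact force between any of the arm, the fingers and guard above 15 N).
It fails at once if the robot shoves the board with more than 40 N (contact force between the fingers and board above 40 N).
It fails at once if the soap box or the oil tin is shifted by more than 30 mm (distance of any of soap_orange, tin_a from where it was at the start of the episode above 0.03 m).
It also fails if it takes over 72 s, if anything falls off the work surface, if the arm or the gripper's body presses on something with over 40 N, if the wrist force passes 120 N, or if a joint passes its speed limit or range.

## Working session

There is one attempt and no reset: what is moved stays moved. The work goes in short steps, Python scripts to look and compute and a shell command to move; the robot and the scene stay as the last step left them, time stands still between calls to the robot, and variables do not carry over. Pictures are saved under pics/ and viewed, at most 10 in all, crops included, and the job is handed in when it is done.

```bash
mkdir -p pics; ls
python3 - <<'E'
from rig import r
import cv2
for n in("scene","top"):
    cv2.imwrite(f"pics/{n}0.png",r.grab_frame(n)[:,:,::-1]); p=r.camera_params(n); print(n,p)
print(r.sense())
E
```

```text
pics
scene {'fx': 417.81452767882615, 'fy': 417.81452767882615, 'cx': 256.7933504776548, 'cy': 197.31690309709668, 'rvec': array([ 0.77479629, -2.6550916 ,  1.00754878]), 'tvec': array([468.39182259, 432.6095204 , 691.87514056])}
top {'fx': 352.1103413985313, 'fy': 352.1103413985313, 'cx': 250.48349810165257, 'cy': 184.54116651919654, 'rvec': array([ 2.14469552, -2.10480724,  0.22176938]), 'tvec': array([-182.36416717,  663.37385273, 1023.88963071])}
{'clock': 0.1, 'qpos': array([-1.13342067e+00,  3.53562888e-01,  1.63406848e+00,  1.27131344e-05,
        1.15521990e+00, -2.40931008e-03]), 'qvel': array([ 0.00096656, -0.00146206, -0.00473985,  0.00027581,  0.0007192 ,
        0.00082192]), 'joint_efforts': array([-7.58557817e-04, -6.06362557e+01, -3.42819750e+01, -5.40816893e-05,
        4.07569562e-03, -4.10466464e-05]), 'eef_pos': array([ 265.91626243, -565.15925831,  255.64300836]), 'tcp_rot': array([-3.14033407e+00, -1.46569258e-05,  4.39779815e-01]), 'contact_force': array([-0.98432981,  0.16121323, -0.42245082]), 'wrist_torque': array([ 0.0280393 , -0.00037172,  0.0189301 ]), 'grasp_force': 0.0, 'opening': 1.001914483505824}
```

View pics/scene0.png

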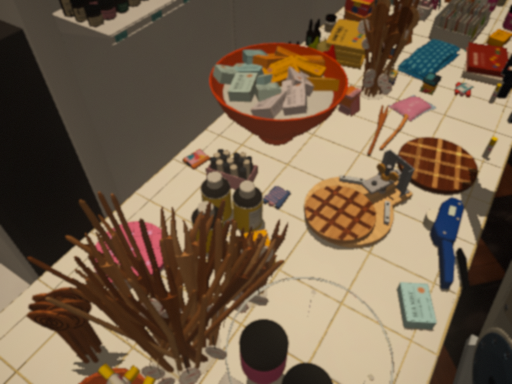

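View pics/top0.png

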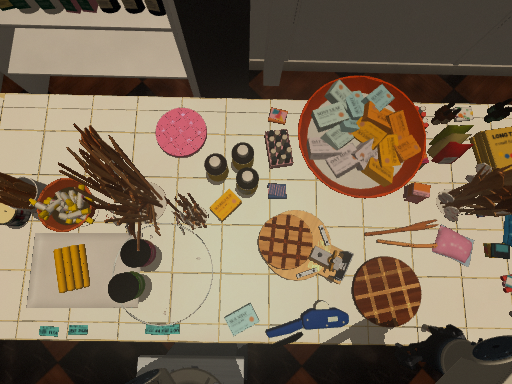

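The scene shows the light round board on the jig around (345,212), with the nut and bracket near (390,178). The top view shows the board at about (287,240), stops near (318,250), and the nut and bracket near (338,262). I'll zoom in on both.

```bash
cat > h.py <<'E'
import numpy as np,cv2
from rig import r
def cam(n):
    p=r.camera_params(n);K=np.array([[p['fx'],0,p['cx']],[0,p['fy'],p['cy']],[0,0,1]]);R=cv2.Rodrigues(np.array(p['rvec']))[0]
    return K,R,np.array(p['tvec'],float)
def ray(n,uv,z):
    K,R,t=cam(n);c=-R.T@t;d=R.T@np.linalg.inv(K)@np.r_[uv,1.];return (c+d*(z-c[2])/d[2])[:2]
def proj(n,P):
    K,R,t=cam(n);q=(R@np.atleast_2d(P).T).T+t;q=q@K.T;return q[:,:2]/q[:,2:]
def tri(uvs,uvt):
    Ms=[]
    for n in("scene","top"):
        K,R,t=cam(n);Ms.append(K@np.c_[R,t])
    X=cv2.triangulatePoints(Ms[0],Ms[1],np.array(uvs,float),np.array(uvt,float));return (X[:3]/X[3]).ravel()
E
python3 - <<'E'
from h import *
t=cv2.imread('pics/top0.png');s=cv2.imread('pics/scene0.png')
a=cv2.resize(t[200:290,250:370],None,fx=6,fy=6,interpolation=cv2.INTER_CUBIC)
b=cv2.resize(s[145:255,295:420],None,fx=5,fy=5,interpolation=cv2.INTER_CUBIC)
cv2.imwrite('pics/a.png',a);cv2.imwrite('pics/b.png',b)
print(ray("top",(295,245),16),ray("top",(338,262),70))
E
```

```text
[ 485.90929643 -313.6092426 ] [ 436.95501161 -433.54818179]
```

View pics/a.png

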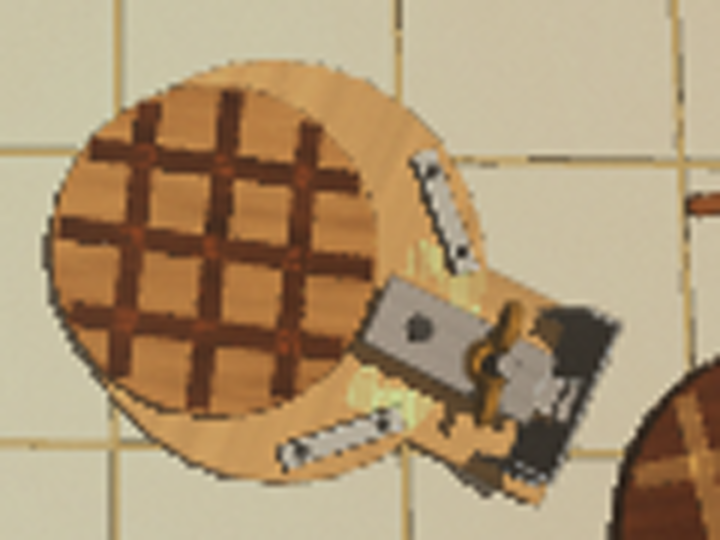

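View pics/b.png

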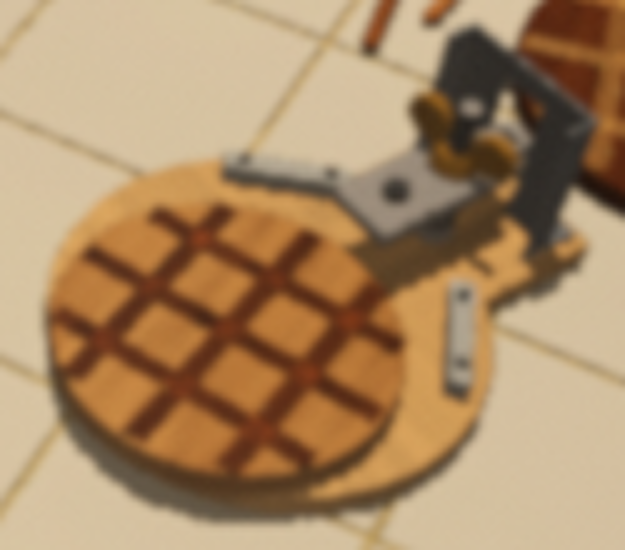

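```bash
cat >> h.py <<'E'
def T(x,y): return (250+(x+.5)/6-.5,200+(y+.5)/6-.5)
def S(x,y): return (295+(x+.5)/5-.5,145+(y+.5)/5-.5)
E
python3 - <<'E'
from h import *
from scipy.optimize import least_squares
m=64.35
obs=[("top",T(446,213),(m,m,29)),("top",T(344,435),(m,-m,29)),("scene",S(284,166),(m,m,29)),("scene",S(462,335),(m,-m,29)),
("top",T(490,362),(108,0,103)),("scene",S(470,103),(108,0,103)),
("top",T(418,327),(70,0,None)),("scene",S(397,188),(70,0,None))]
def f(p):
    x,y,a,h=p;o=[]
    for n,uv,q in obs:
        z=h if q[2] is None else q[2]
        P=[x+q[0]*np.cos(a)-q[1]*np.sin(a),y+q[0]*np.sin(a)+q[1]*np.cos(a),z]
        o+=list(proj(n,P)[0]-uv)
    return o
s=least_squares(f,[486,-313,-1.95,63],loss='soft_l1',x_scale=[1,1,.01,1]);x,y,a,h=s.x
print(s.x,np.round(np.reshape(f(s.x),(-1,2)),2))
J=lambda q:(np.r_[x+q[0]*np.cos(a)-q[1]*np.sin(a),y+q[0]*np.sin(a)+q[1]*np.cos(a)])
inv=lambda w:np.array([[np.cos(a),np.sin(a)],[-np.sin(a),np.cos(a)]])@(np.array(w)-[x,y])
for n,uv,z in [("top",T(213.5,250),34),("scene",S(226,343),34)]:
    w=ray(n,uv,z);print(n,"board",w,inv(w))
print("stud",J((108,0)))
hw=h+12+20
for n,c in(("top",[T(514,312),T(486,414)]),("scene",[S(432,100),S(497,150)])):
    w=[inv(ray(n,k,hw-4)) for k in c];d=w[0]-w[1];print(n,"wings jig",w,"nut",np.arctan2(d[0],d[1]))
print("tongue end top",inv(ray("top",T(545,505),16)))
E
```

```text
[ 489.73177315 -315.58265789   -2.01792125   68.59098664] [[-0.37 -0.72]
 [-0.64  0.18]
 [ 0.48  0.44]
 [-0.1  -0.78]
 [ 2.52  0.05]
 [ 0.12  1.03]
 [ 0.06 -0.14]
 [-0.18 -0.04]]
top board [ 496.32619372 -280.69162772] [-34.31229227  -9.13985603]
scene board [ 495.33724819 -273.71021238] [-40.17979697 -13.05017086]
stud [ 443.03528576 -412.96560335]
top wings jig [array([103.61820431,  24.36748379]), array([111.09664161, -25.72116638])] nut -0.1482092225585065
scene wings jig [array([101.98135507,  18.157486  ]), array([104.51713209, -23.6006056 ])] nut -0.06065092649887803
tongue end top [175.38719127 -47.99190703]
```

```bash
cat >> h.py <<'E'
A=-2.018;O=np.array([489.7,-315.6])
def W(x,y): return O+np.array([x*np.cos(A)-y*np.sin(A),x*np.sin(A)+y*np.cos(A)])
def need(p,yaw=None):
    s=r.sense();c=s['tcp_rot'][2];d=np.array(p)-s['eef_pos'];y=c if yaw is None else yaw
    print("t",round(s['clock'],1),"pos",s['eef_pos'].round(1),"yaw",round(c,3),"rz",round(-(y-c),3),"shift(after turn)",np.round([d[0]*np.cos(y)+d[1]*np.sin(y),d[0]*np.sin(y)-d[1]*np.cos(y),-d[2]],1),"q6",round(s['qpos'][5],2),"F",s['contact_force'].round(1),"M",s['wrist_torque'].round(2),"op",round(s['opening'],2))
E
python3 - <<'E'
from h import *
print("soap",ray("top",(226,205),30),"tins",ray("top",(247,180),128),ray("top",(216,164),128))
print(proj("top",[518,-163,45]))
need([518,-163,150],1.38)
E
```

```text
soap [606.35432533 -94.04914071] tins [ 667.79384167 -158.75270634] [714.09140135 -66.50873222]
[[247.30483502 233.29219699]]
t 0.1 pos [ 265.9 -565.2  255.6] yaw 0.44 rz -0.94 shift(after turn) [442.7 171.2 105.6] q6 -0.0 F [-1.   0.2 -0.4] M [ 0.03 -0.    0.02] op 1.0
```

```bash
python3 -m jog '[[[0,0,-0.134],[0,0,0],-1],[[0,0,-0.134],[0,0,0],-1],[[0,0,-0.134],[0,0,0],-1],[[0,0,-0.134],[0,0,0],-1],[[0,0,-0.134],[0,0,0],-1],[[0,0,-0.134],[0,0,0],-1],[[0,0,-0.136],[0,0,0],-1]]' 40
python3 -m jog '[[[0,0,0],[0.037,0.0143,0],-1],[[0,0,0],[0.037,0.0143,0],-1],[[0,0,0],[0.037,0.0143,0],-1],[[0,0,0],[0.037,0.0143,0],-1],[[0,0,0],[0.037,0.0143,0],-1],[[0,0,0],[0.037,0.0143,0],-1],[[0,0,0],[0.037,0.0143,0],-1],[[0,0,0],[0.037,0.0143,0],-1],[[0,0,0],[0.037,0.0143,0],-1],[[0,0,0],[0.037,0.0143,0],-1],[[0,0,0],[0.037,0.0143,0],-1],[[0,0,0],[0.036,0.0143,0],-1]]'
python3 -m jog '[[[0,0,0],[0,0,0],-1],[[0,0,0],[0,0,0],-1]]'
python3 -c "
from h import *
need([518,-163,46],1.38)"
```

```text
clock: 0.8
eef_pos: [266.0, -565.3, 255.9]
tcp_rot: [-3.141, -0.001, 1.385]
contact_force: [-0.5, 0.3, -0.3]
opening: 0.001
grasp_force: 0.0
clock: 2.0
eef_pos: [519.2, -161.5, 256.1]
tcp_rot: [-3.141, -0.0, 1.38]
contact_force: [-0.0, -0.1, -0.5]
opening: -0.002
grasp_force: 0.0
clock: 2.2
eef_pos: [518.7, -162.5, 255.9]
tcp_rot: [-3.141, 0.0, 1.382]
contact_force: [0.0, 0.7, -0.4]
opening: -0.002
grasp_force: 0.0
t 2.2 pos [ 518.7 -162.5  255.9] yaw 1.382 rz 0.002 shift(after turn) [ -0.6  -0.6 209.9] q6 -0.12 F [ 0.   0.7 -0.4] M [-0.02 -0.02 -0.01] op -0.0
```

```bash
python3 -m jog '[[[0,0,0],[0,0,0.035],-1],[[0,0,0],[0,0,0.035],-1],[[0,0,0],[0,0,0.035],-1],[[0,0,0],[0,0,0.035],-1],[[0,0,0],[0,0,0.035],-1],[[0,0,0],[0,0,0.025],-1],[[0,0,0],[0,0,0.01],-1],[[0,0,0],[0,0,0],-1]]'
python3 -m jog '[[[0,0,0],[-0.005,0,0],-1],[[0,0,0],[-0.005,0,0],-1],[[0,0,0],[-0.005,0,0],-1],[[0,0,0],[-0.005,0,0],-1],[[0,0,0],[-0.005,0,0],-1],[[0,0,0],[-0.005,0,0],-1],[[0,0,0],[-0.005,0,0],-1],[[0,0,0],[-0.005,0,0],-1],[[0,0,0],[-0.005,0,0],-1],[[0,0,0],[-0.005,0,0],-1],[[0,0,0],[0,0,0],-1]]'
python3 - <<'E'
from h import *
need(list(W(-96,0))+[46],1.38)
cv2.imwrite('pics/c.png',cv2.resize(r.grab_frame("top")[200:290,250:370,::-1],None,fx=6,fy=6,interpolation=cv2.INTER_CUBIC))
E
```

```text
clock: 3.0
eef_pos: [517.4, -163.7, 45.2]
tcp_rot: [-3.139, -0.0, 1.379]
contact_force: [-0.2, -0.3, 0.2]
opening: 0.0
grasp_force: 0.0
clock: 4.1
eef_pos: [509.0, -213.0, 46.2]
tcp_rot: [-3.142, 0.0, 1.38]
contact_force: [-0.2, 0.7, 0.2]
opening: -0.001
grasp_force: 0.0
t 4.1 pos [ 509.  -213.    46.2] yaw 1.38 rz -0.0 shift(after turn) [-11.5  24.9   0.2] q6 -0.21 F [-0.2  0.7  0.2] M [-0.04 -0.    0.02] op -0.0
```

View pics/c.png

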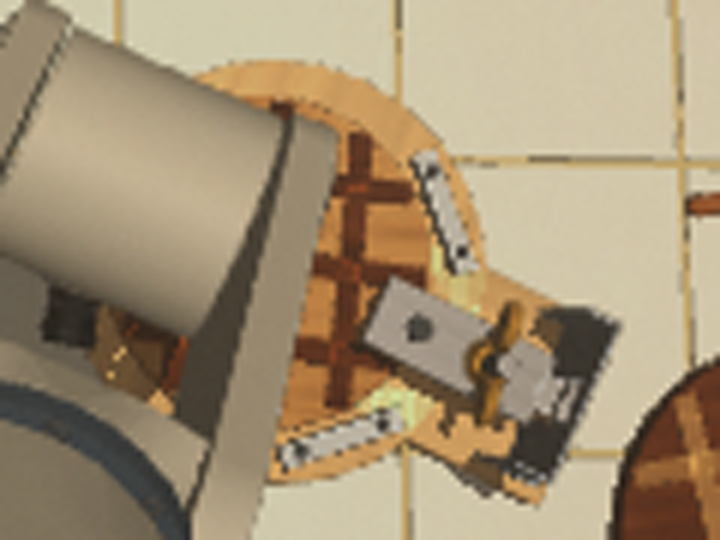

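The board has moved right and nearly touches the lower stop around (400,410), leaving a gap at the upper stop. I'll keep pushing slowly and watch the force.

```bash
python3 -m jog '[[[0,0,0],[-0.002,0,0],-1],[[0,0,0],[-0.002,0,0],-1],[[0,0,0],[-0.002,0,0],-1],[[0,0,0],[0,0,0],-1]]'
python3 -m jog '[[[0,0,0],[-0.001,0,0],-1],[[0,0,0],[-0.001,0,0],-1],[[0,0,0],[0,0,0],-1]]'
```

```text
clock: 4.55
eef_pos: [507.9, -218.4, 46.2]
tcp_rot: [-3.141, 0.0, 1.38]
contact_force: [0.1, -0.1, 0.8]
opening: -0.0
grasp_force: 0.0
clock: 4.85
eef_pos: [507.6, -220.2, 46.3]
tcp_rot: [-3.142, 0.0, 1.38]
contact_force: [-0.5, 0.4, -0.3]
opening: -0.002
grasp_force: 0.2
```

```bash
python3 -m jog '[[[0,0,0],[-0.0015,0,0],-1],[[0,0,0],[-0.0015,0,0],-1]]'
python3 -m jog '[[[0,0,0],[-0.001,0,0],-1],[[0,0,0],[-0.001,0,0],-1]]'
python3 -m jog '[[[0,0,0],[-0.001,0,0],-1]]'
```

```text
clock: 5.05
eef_pos: [506.7, -221.4, 46.2]
tcp_rot: [-3.14, -0.003, 1.379]
contact_force: [2.9, 19.9, 5.4]
opening: 0.001
grasp_force: 9.8
clock: 5.25
eef_pos: [506.1, -221.7, 46.2]
tcp_rot: [-3.139, -0.005, 1.378]
contact_force: [3.3, 27.5, 8.1]
opening: 0.0
grasp_force: 14.2
clock: 5.35
eef_pos: [505.7, -221.8, 46.2]
tcp_rot: [-3.138, -0.006, 1.377]
contact_force: [4.1, 33.4, 10.7]
opening: 0.002
grasp_force: 16.9
```

```bash
python3 -c "
from h import *
need(list(W(-96*np.cos(.26),-96*np.sin(.26)))+[46],1.38)"
```

```text
t 5.3 pos [ 505.7 -221.8   46.2] yaw 1.377 rz -0.003 shift(after turn) [0.9 1.7 0.2] q6 -0.23 F [ 4.1 33.4 10.7] M [ 5.42 -0.65  0.01] op 0.0
```

```bash
python3 -m jog '[[[0,0,0],[0.006,0,0],-1],[[0,0,0],[0.012,0,0],-1],[[0,0,0],[0.01,0,-0.02],-1],[[0,0,0],[0,0,-0.04],-1],[[0,0,0],[0,0,-0.04],-1],[[0,0,0],[0,0,-0.04],-1],[[0,0,-0.14],[0,0,0],-1],[[0,0,-0.14],[0,0,0],-1],[[0,0,-0.14],[0,0,0],-1],[[0,0,-0.14],[0,0,0],-1],[[0,0,-0.14],[0,0,0],-0.45],[[0,0,-0.14],[0,0,0],-0.45]]'
python3 -m jog '[[[0,0,-0.14],[0,0,0],-0.45],[[0,0,-0.14],[0,0,0],-0.45],[[0,0,-0.14],[0,0,0],-0.45],[[0,0,-0.14],[0,0,0],-0.45],[[0,0,-0.03],[0,0,0],-0.45]]'
python3 - <<'E'
from h import *
th=-.12;g=A-np.pi/2-th+2*np.pi;p=W(108,0)+22*np.array([np.cos(g),np.sin(g)])
need(list(p)+[170],g)
s=r.grab_frame("scene");t=r.grab_frame("top")
cv2.imwrite('pics/d0.png',t[:,:,::-1]);cv2.imwrite('pics/s0.png',s[:,:,::-1])
a=cv2.resize(t[205:285,250:360,::-1],(770,560),interpolation=cv2.INTER_CUBIC)
cv2.imwrite('pics/d.png',a)
# expected outline of home board
c=W(0,0)
E
```

```text
clock: 6.55
eef_pos: [511.9, -198.4, 186.3]
tcp_rot: [-3.142, 0.001, 2.225]
contact_force: [-0.5, 1.0, -0.3]
opening: 0.276
grasp_force: 0.0
clock: 7.05
eef_pos: [511.9, -198.4, 186.3]
tcp_rot: [-3.141, 0.0, 2.813]
contact_force: [-0.1, -0.4, -0.1]
opening: 0.274
grasp_force: 0.0
t 7.0 pos [ 511.9 -198.4  186.3] yaw 2.813 rz -0.002 shift(after turn) [  18.3 -225.3   16.3] q6 -1.61 F [-0.1 -0.4 -0.1] M [-0.02  0.02  0.  ] op 0.27
```

View pics/d.png

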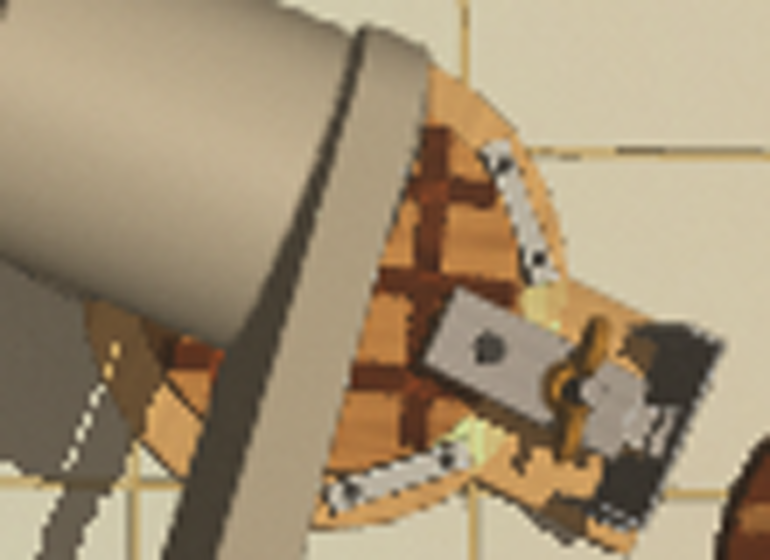

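The board now touches both stops, near (515,215) and (400,475) in the crop, so it is home. Next I'll move above the −y ear.

```bash
python3 -m jog '[[[0,0,0],[0.002,-0.025,0],-0.45],[[0,0,0],[0.002,-0.025,0],-0.45],[[0,0,0],[0.002,-0.025,0.002],-0.45],[[0,0,0],[0.002,-0.025,0.002],-0.45],[[0,0,0],[0.002,-0.025,0.002],-0.45],[[0,0,0],[0.002,-0.025,0.002],-0.45],[[0,0,0],[0.002,-0.025,0.002],-0.45],[[0,0,0],[0.002,-0.025,0.003],-0.45],[[0,0,0],[0.0023,-0.0253,0.003],-0.45],[[0,0,0],[0,0,0],-0.45],[[0,0,0],[0,0,0],-0.45]]'
python3 - <<'E'
from h import *
th=-.12;g=A-np.pi/2-th+2*np.pi;p=W(108,0)+22*np.array([np.cos(g),np.sin(g)])
need(list(p)+[106],g)
s=r.grab_frame("scene")
cv2.imwrite('pics/e.png',cv2.resize(s[60:240,290:490,::-1],(660,594),interpolation=cv2.INTER_CUBIC))
E
```

```text
clock: 8.25
eef_pos: [420.9, -405.6, 170.1]
tcp_rot: [3.141, -0.0, 2.806]
contact_force: [0.4, -0.6, -0.3]
opening: 0.275
grasp_force: 0.0
t 8.2 pos [ 420.9 -405.6  170.1] yaw 2.806 rz -0.008 shift(after turn) [-1.3  0.1 64.1] q6 -2.01 F [ 0.4 -0.6 -0.3] M [ 0.07 -0.04 -0.  ] op 0.28
```

View pics/e.png

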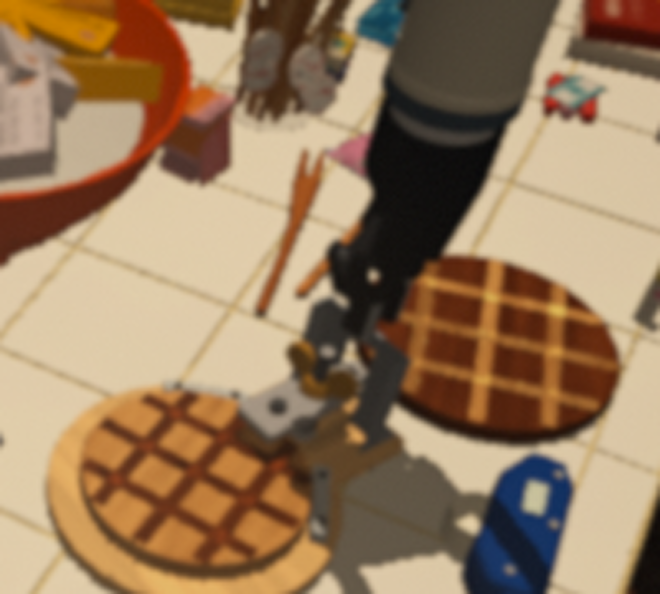

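The gripper is above the nut near (355,300) and the board is home. I'll descend onto the ear.

```bash
python3 -m jog '[[[0,0,0],[0,0,0.02],-0.45],[[0,0,0],[0,0,0.015],-0.45],[[0,0,0],[0,0,0.01],-0.45],[[0,0,0],[0,0,0.008],-0.45]]'
python3 -m jog '[[[0,0,0],[0,0,0.006],-0.45],[[0,0,0],[0,0,0.004],-0.45],[[0,0,0],[0,0,0],-0.45]]'
python3 -m jog '[[[0,0,0],[0,0,0],-0.6],[[0,0,0],[0,0,0],-0.8],[[0,0,0],[0,0,0],-1],[[0,0,0],[0,0,0],-1],[[0,0,0],[0,0,0],-1]]' 40
python3 -c "
from h import *
need([421,-405,106])"
```

```text
clock: 8.7
eef_pos: [421.2, -404.8, 116.3]
tcp_rot: [3.141, -0.001, 2.81]
contact_force: [0.2, -0.6, 0.5]
opening: 0.276
grasp_force: 0.0
clock: 9.0
eef_pos: [421.1, -405.4, 106.9]
tcp_rot: [3.141, -0.001, 2.81]
contact_force: [-0.7, 0.9, -0.2]
opening: 0.27
grasp_force: 0.0
clock: 9.5
eef_pos: [421.2, -406.0, 107.7]
tcp_rot: [-3.141, 0.001, 2.81]
contact_force: [-2.5, -1.5, 4.7]
opening: 0.065
grasp_force: 42.3
t 9.5 pos [ 421.2 -406.   107.7] yaw 2.81 rz -0.0 shift(after turn) [0.5 0.8 1.7] q6 -2.01 F [-2.5 -1.5  4.7] M [-0.29  0.35  0.01] op 0.07
```

```bash
cat >> h.py <<'E'
ST=W(108,0)
def tq():
    v=[]
    s=r.sense();d=s['eef_pos'][:2]-ST;F=s['contact_force'];u=d/np.hypot(*d);yaw=s['tcp_rot'][2]
    print("t",round(s['clock'],2),"yaw",round(yaw,3),"r",np.hypot(*d).round(1),"ang-yaw",round((np.arctan2(d[1],d[0])-yaw+np.pi)%(2*np.pi)-np.pi,3),"z",s['eef_pos'][2].round(1),"Frad",round(F[:2]@u,1),"Ftan",round(u[0]*F[1]-u[1]*F[0],1),"Fz",F[2].round(1),"Mz",s['wrist_torque'][2].round(3),"TQ",round((s['wrist_torque'][2]+(d[0]*F[1]-d[1]*F[0])/1e3),3),"q6",s['qpos'][5].round(2),"op",s['opening'].round(3),"gf",s['grasp_force'].round(0))
E
python3 -c "
from h import *
tq()"
python3 -m jog '[[[0,0,0.1],[-0.0001,0.00225,0.0001],-1],[[0,0,0.1],[-0.0001,0.00225,0.0001],-1],[[0,0,0.1],[-0.0001,0.00225,0.0001],-1]]' >/dev/null
python3 -c "
from h import *
tq()"
python3 -m jog '[[[0,0,0.1],[-0.0001,0.00225,0.0001],-1],[[0,0,0.1],[-0.0001,0.00225,0.0001],-1],[[0,0,0.1],[-0.0001,0.00225,0.0001],-1]]' >/dev/null
python3 -c "
from h import *
tq()"
```

```text
Traceback (most recent call last):
  File "h.py", line 26, in tq
    print("t",round(s['clock'],2),"yaw",round(yaw,3),"r",np.hypot(*d).round(1),"ang-yaw",round((np.arctan2(d[1],d[0])-yaw+np.pi)%(2*np.pi)-np.pi,3),"z",s['eef_pos'][2].round(1),"Frad",round(F[:2]@u,1),"Ftan",round(u[0]*F[1]-u[1]*F[0],1),"Fz",F[2].round(1),"Mz",s['wrist_torque'][2].round(3),"TQ",round((s['wrist_torque'][2]+(d[0]*F[1]-d[1]*F[0])/1e3),3),"q6",s['qpos'][5].round(2),"op",s['opening'].round(3),"gf",s['grasp_force'].round(0))
                                                                                                                                                                                                                                                                                                                                                                                                  ^^^^^^^^^^^^^^^^^^
AttributeError: 'float' object has no attribute 'round'
Traceback (most recent call last):
  File "h.py", line 26, in tq
    print("t",round(s['clock'],2),"yaw",round(yaw,3),"r",np.hypot(*d)
[... 1097 characters left out ...]
,"Ftan",round(u[0]*F[1]-u[1]*F[0],1),"Fz",F[2].round(1),"Mz",s['wrist_torque'][2].round(3),"TQ",round((s['wrist_torque'][2]+(d[0]*F[1]-d[1]*F[0])/1e3),3),"q6",s['qpos'][5].round(2),"op",s['opening'].round(3),"gf",s['grasp_force'].round(0))
                                                                                                                                                                                                                                                                                                                                                                                                  ^^^^^^^^^^^^^^^^^^
AttributeError: 'float' object has no attribute 'round'
```

```bash
sed -i "s/s\['opening'\].round(3)/round(s['opening'],3)/;s/s\['grasp_force'\].round(0)/round(s['grasp_force'])/" h.py; printf 'from h import *\ntq()\n' > tq.py; python3 tq.py
python3 -m jog '[[[0,0,0.1],[-0.0001,0.00225,0.0001],-1],[[0,0,0.1],[-0.0001,0.00225,0.0001],-1]]' >/dev/null; python3 tq.py
```

```text
t 10.1 yaw 2.206 r 22.7 ang-yaw 0.018 z 107.1 Frad 0.2 Ftan 1.7 Fz 3.9 Mz 0.093 TQ 0.132 q6 -1.38 op 0.066 gf 42
t 10.3 yaw 2.006 r 22.6 ang-yaw 0.016 z 106.9 Frad -0.6 Ftan 1.8 Fz 4.5 Mz 0.107 TQ 0.148 q6 -1.17 op 0.066 gf 42
```

```bash
for i in 1; do
python3 -m jog '[[[0,0,0.1],[-0.0001,0.00225,0.0001],-1],[[0,0,0.1],[-0.0001,0.00225,0.0001],-1],[[0,0,0.1],[-0.0001,0.00225,0.0001],-1]]' >/dev/null; python3 tq.py
python3 -m jog '[[[0,0,0.1],[-0.0001,0.00225,0.0001],-1],[[0,0,0.1],[-0.0001,0.00225,0.0001],-1],[[0,0,0.1],[-0.0001,0.00225,0.0001],-1]]' >/dev/null; python3 tq.py; done
```

```text
t 10.6 yaw 1.706 r 22.6 ang-yaw 0.011 z 106.7 Frad -0.1 Ftan 0.2 Fz 5.2 Mz 0.121 TQ 0.126 q6 -0.86 op 0.065 gf 42
t 10.9 yaw 1.406 r 22.6 ang-yaw 0.005 z 106.4 Frad -0.5 Ftan -0.3 Fz 4.9 Mz 0.115 TQ 0.108 q6 -0.56 op 0.065 gf 42
```

```bash
python3 -m jog '[[[0,0,0.1],[-0.0001,0.00225,0.0001],-1],[[0,0,0.1],[-0.0001,0.00225,0.0001],-1],[[0,0,0.1],[-0.0001,0.00225,0.0001],-1]]' >/dev/null; python3 tq.py
python3 -m jog '[[[0,0,0.1],[-0.0001,0.00225,0.0001],-1],[[0,0,0.1],[-0.0001,0.00225,0.0001],-1],[[0,0,0.1],[-0.0001,0.00225,0.0001],-1]]' >/dev/null; python3 tq.py
python3 -m jog '[[[0,0,0.1],[-0.0001,0.00225,0.0001],-1],[[0,0,0.1],[-0.0001,0.00225,0.0001],-1]]' >/dev/null; python3 tq.py
```

```text
t 11.2 yaw 1.106 r 22.6 ang-yaw 0.002 z 106.1 Frad -0.7 Ftan -1.1 Fz 4.0 Mz 0.152 TQ 0.128 q6 -0.25 op 0.063 gf 42
t 11.5 yaw 0.806 r 22.7 ang-yaw -0.001 z 105.8 Frad 0.1 Ftan -1.5 Fz 4.2 Mz 0.168 TQ 0.135 q6 0.05 op 0.071 gf 42
t 11.7 yaw 0.606 r 22.8 ang-yaw -0.004 z 105.6 Frad 0.8 Ftan -1.1 Fz 3.4 Mz 0.167 TQ 0.142 q6 0.25 op 0.068 gf 42
```

```bash
python3 -m jog '[[[0,0,0.1],[-0.0001,0.00225,0.0001],-1],[[0,0,0.1],[-0.0001,0.00225,0.0001],-1],[[0,0,0.1],[-0.0001,0.00225,0.0001],-1]]' >/dev/null; python3 tq.py
python3 -m jog '[[[0,0,0.1],[-0.0001,0.00225,0.0001],-1],[[0,0,0.1],[-0.0001,0.00225,0.0001],-1]]' >/dev/null; python3 tq.py
python3 -m jog '[[[0,0,0.1],[-0.0001,0.00225,0.0001],-1],[[0,0,0.1],[-0.0001,0.00225,0.0001],-1]]' >/dev/null; python3 tq.py
```

```text
t 12.0 yaw 0.306 r 22.9 ang-yaw -0.006 z 105.3 Frad 1.1 Ftan -0.7 Fz 3.7 Mz 0.19 TQ 0.174 q6 0.54 op 0.061 gf 42
t 12.2 yaw 0.106 r 22.9 ang-yaw -0.006 z 105.1 Frad 1.4 Ftan -1.6 Fz 2.7 Mz 0.257 TQ 0.221 q6 0.74 op 0.064 gf 42
t 12.4 yaw -0.094 r 23.1 ang-yaw -0.007 z 105.0 Frad 2.1 Ftan -2.3 Fz 2.8 Mz 0.221 TQ 0.168 q6 0.93 op 0.069 gf 42
```

```bash
for i in 1; do
python3 -m jog '[[[0,0,0.1],[-0.0001,0.00225,0.0001],-1]]' >/dev/null; python3 tq.py
python3 -m jog '[[[0,0,0.1],[-0.0001,0.00225,0.0001],-1]]' >/dev/null; python3 tq.py
python3 -m jog '[[[0,0,0.1],[-0.0001,0.00225,0.0001],-1]]' >/dev/null; python3 tq.py
python3 -m jog '[[[0,0,0],[0,0,0],-1],[[0,0,0],[0,0,0],-1]]' >/dev/null; python3 tq.py
python3 -m jog '[[[0,0,0],[0,0,0],-1]]' >/dev/null; python3 tq.py;done
```

```text
t 12.5 yaw -0.194 r 23.1 ang-yaw -0.006 z 104.8 Frad 1.7 Ftan -1.9 Fz 3.0 Mz 0.207 TQ 0.164 q6 1.03 op 0.069 gf 42
t 12.6 yaw -0.294 r 23.1 ang-yaw -0.006 z 104.7 Frad 2.0 Ftan -1.7 Fz 1.7 Mz 0.188 TQ 0.149 q6 1.13 op 0.066 gf 42
t 12.7 yaw -0.394 r 23.1 ang-yaw -0.005 z 104.6 Frad 2.6 Ftan -1.9 Fz 2.7 Mz 0.193 TQ 0.149 q6 1.22 op 0.067 gf 42
t 12.9 yaw -0.388 r 23.1 ang-yaw -0.017 z 104.6 Frad 3.9 Ftan -3.5 Fz 2.8 Mz -0.074 TQ -0.154 q6 1.22 op 0.067 gf 42
t 13.0 yaw -0.388 r 23.1 ang-yaw -0.017 z 104.7 Frad 4.8 Ftan -3.1 Fz 2.9 Mz -0.036 TQ -0.109 q6 1.22 op 0.069 gf 42
```

```bash
python3 -m jog '[[[0,0,0],[0,0,0],-0.45],[[0,0,0],[0,0,0],-0.45],[[0,0,0],[0,0,-0.01],-0.45],[[0,0,0],[0,0,-0.02],-0.45],[[0,0,-0.14],[-0.0002,-0.00315,0],-0.45],[[0,0,-0.14],[-0.0002,-0.00315,0],-0.45],[[0,0,-0.14],[-0.0002,-0.00315,0],-0.45],[[0,0,-0.14],[-0.0002,-0.00315,0],-0.45],[[0,0,-0.14],[-0.0002,-0.00315,0],-0.45],[[0,0,-0.14],[-0.0002,-0.00315,0],-0.45],[[0,0,-0.14],[-0.0002,-0.00315,0],-0.45],[[0,0,-0.14],[-0.0002,-0.00315,0],-0.45]]' | grep -v tcp; python3 tq.py
python3 -m jog '[[[0,0,-0.14],[-0.0002,-0.00315,0],-0.45],[[0,0,-0.14],[-0.0002,-0.00315,0],-0.45],[[0,0,-0.14],[-0.0002,-0.00315,0],-0.45],[[0,0,-0.14],[-0.0002,-0.00315,0],-0.45],[[0,0,-0.14],[-0.0002,-0.00315,0],-0.45],[[0,0,-0.14],[-0.0002,-0.00315,0],-0.45],[[0,0,-0.14],[-0.0002,-0.00315,0],-0.45],[[0,0,-0.14],[-0.0002,-0.00315,0],-0.45],[[0,0,-0.14],[-0.0002,-0.00315,0],-0.45],[[0,0,-0.14],[-0.0002,-0.00315,0],-0.45],[[0,0,-0.14],[-0.0002,-0.00315,0],-0.45],[[0,0,-0.14],[-0.0002,-0.00315,0],-0.45]]'
python3 -m jog '[[[0,0,-0.14],[-0.0002,-0.00315,0],-0.45],[[0,0,-0.14],[-0.0002,-0.00315,0],-0.45],[[0,0,-0.06],[0,-0.0014,0],-0.45],[[0,0,0],[0,0,0],-0.45]]'; python3 tq.py
python3 -c "
from h import *
g=-.39+np.pi
need(list(ST+22.7*np.array([np.cos(g),np.sin(g)]))+[105],g)"
```

```text
clock: 14.2
eef_pos: [459.3, -397.1, 134.5]
contact_force: [-0.5, -0.5, 0.4]
opening: 0.281
grasp_force: 0.0
t 14.2 yaw 0.736 r 22.8 ang-yaw 0.037 z 134.5 Frad -0.7 Ftan -0.0 Fz 0.4 Mz 0.026 TQ 0.025 q6 0.12 op 0.281 gf 0
clock: 15.4
eef_pos: [425.6, -397.0, 134.5]
tcp_rot: [3.141, -0.001, 2.416]
contact_force: [-0.1, -0.3, 1.0]
opening: 0.271
grasp_force: 0.0
clock: 15.8
eef_pos: [421.5, -403.7, 134.5]
tcp_rot: [3.141, -0.0, 2.751]
contact_force: [0.0, 0.1, -0.9]
opening: 0.271
grasp_force: 0.0
t 15.8 yaw 2.751 r 23.4 ang-yaw -0.018 z 134.5 Frad 0.0 Ftan -0.1 Fz -0.9 Mz -0.021 TQ -0.023 q6 -1.95 op 0.271 gf 0
t 15.8 pos [ 421.5 -403.7  134.5] yaw 2.751 rz -0.001 shift(after turn) [-0.7 -0.4 29.5] q6 -1.95 F [ 0.   0.1 -0.9] M [-0.02 -0.03 -0.02] op 0.27
```

```bash
python3 -m jog '[[[0,0,0],[-0.0007,-0.0004,0.01],-0.45],[[0,0,0],[0,0,0.01],-0.45],[[0,0,0],[0,0,0.007],-0.45],[[0,0,0],[0,0,0.0035],-0.45],[[0,0,0],[0,0,0],-0.6],[[0,0,0],[0,0,0],-0.8],[[0,0,0],[0,0,0],-1],[[0,0,0],[0,0,0],-1],[[0,0,0],[0,0,0],-1]]'; python3 tq.py
python3 -m jog '[[[0,0,0.1],[-0.0001,0.00225,0.0001],-1],[[0,0,0.1],[-0.0001,0.00225,0.0001],-1],[[0,0,0.1],[-0.0001,0.00225,0.0001],-1]]' >/dev/null; python3 tq.py
python3 -m jog '[[[0,0,0.1],[-0.0001,0.00225,0.0001],-1],[[0,0,0.1],[-0.0001,0.00225,0.0001],-1]]' >/dev/null; python3 tq.py
python3 -m jog '[[[0,0,0.1],[-0.0001,0.00225,0.0001],-1]]' >/dev/null; python3 tq.py
```

```text
clock: 16.7
eef_pos: [422.2, -404.7, 103.8]
tcp_rot: [-3.141, 0.0, 2.75]
contact_force: [-0.0, -2.0, -1.8]
opening: 0.06
grasp_force: 42.0
t 16.7 yaw 2.75 r 22.4 ang-yaw 0.013 z 103.8 Frad -0.7 Ftan 1.9 Fz -1.8 Mz -0.029 TQ 0.013 q6 -1.95 op 0.06 gf 42
t 17.0 yaw 2.446 r 22.3 ang-yaw 0.014 z 103.4 Frad -2.2 Ftan 3.2 Fz -2.1 Mz 0.077 TQ 0.148 q6 -1.63 op 0.062 gf 42
t 17.2 yaw 2.246 r 22.2 ang-yaw 0.012 z 103.3 Frad -1.5 Ftan 3.1 Fz -1.9 Mz 0.061 TQ 0.129 q6 -1.42 op 0.064 gf 42
t 17.3 yaw 2.146 r 22.3 ang-yaw 0.01 z 103.1 Frad -1.5 Ftan 3.0 Fz -2.3 Mz 0.094 TQ 0.16 q6 -1.32 op 0.065 gf 42
```

```bash
python3 -m jog '[[[0,0,0.1],[-0.0001,0.00225,0.0001],-1],[[0,0,0.1],[-0.0001,0.00225,0.0001],-1]]' >/dev/null; python3 tq.py
python3 -m jog '[[[0,0,0.1],[-0.0001,0.00225,0.0001],-1],[[0,0,0.1],[-0.0001,0.00225,0.0001],-1]]' >/dev/null; python3 tq.py
python3 -m jog '[[[0,0,0.1],[-0.0001,0.00225,0.0001],-1],[[0,0,0.1],[-0.0001,0.00225,0.0001],-1]]' >/dev/null; python3 tq.py
python3 -m jog '[[[0,0,0.1],[-0.0001,0.00225,0.0001],-1]]' >/dev/null; python3 tq.py
python3 -m jog '[[[0,0,0.1],[-0.0001,0.00225,0.0001],-1]]' >/dev/null; python3 tq.py
```

```text
t 17.5 yaw 1.946 r 22.2 ang-yaw 0.007 z 102.9 Frad -2.2 Ftan 2.1 Fz -2.2 Mz 0.06 TQ 0.108 q6 -1.11 op 0.068 gf 42
t 17.7 yaw 1.746 r 22.2 ang-yaw 0.005 z 102.8 Frad -3.3 Ftan 2.6 Fz -1.5 Mz 0.121 TQ 0.179 q6 -0.9 op 0.067 gf 42
t 17.9 yaw 1.546 r 22.2 ang-yaw 0.003 z 102.6 Frad -2.5 Ftan 2.0 Fz -0.0 Mz 0.119 TQ 0.162 q6 -0.7 op 0.066 gf 42
t 18.0 yaw 1.446 r 22.2 ang-yaw 0.002 z 102.5 Frad -3.7 Ftan 1.8 Fz -0.8 Mz 0.13 TQ 0.169 q6 -0.6 op 0.065 gf 42
t 18.1 yaw 1.346 r 22.2 ang-yaw -0.0 z 102.4 Frad -3.2 Ftan 1.2 Fz -1.7 Mz 0.166 TQ 0.193 q6 -0.5 op 0.065 gf 42
```

```bash
for i in 1; do
python3 -m jog '[[[0,0,0.1],[-0.0001,0.00225,0.0001],-1]]' >/dev/null; python3 tq.py
python3 -m jog '[[[0,0,0.1],[-0.0001,0.00225,0.0001],-1]]' >/dev/null; python3 tq.py
python3 -m jog '[[[0,0,0.1],[-0.0001,0.00225,0.0001],-1]]' >/dev/null; python3 tq.py
python3 -m jog '[[[0,0,0.1],[-0.0001,0.00225,0.0001],-1]]' >/dev/null; python3 tq.py
python3 -m jog '[[[0,0,0.1],[-0.0001,0.00225,0.0001],-1]]' >/dev/null; python3 tq.py
done
```

```text
t 18.2 yaw 1.246 r 22.2 ang-yaw -0.002 z 102.3 Frad -4.5 Ftan 0.8 Fz -1.1 Mz 0.159 TQ 0.176 q6 -0.39 op 0.066 gf 42
t 18.3 yaw 1.146 r 22.3 ang-yaw -0.001 z 102.2 Frad -4.0 Ftan 0.2 Fz -1.1 Mz 0.198 TQ 0.203 q6 -0.29 op 0.067 gf 42
t 18.4 yaw 1.046 r 22.3 ang-yaw -0.004 z 102.1 Frad -3.5 Ftan 0.2 Fz -0.5 Mz 0.221 TQ 0.224 q6 -0.19 op 0.065 gf 42
t 18.5 yaw 0.946 r 22.3 ang-yaw -0.004 z 102.0 Frad -3.5 Ftan -0.3 Fz -0.4 Mz 0.218 TQ 0.211 q6 -0.09 op 0.065 gf 42
t 18.6 yaw 0.846 r 22.3 ang-yaw -0.007 z 102.0 Frad -4.2 Ftan -0.3 Fz -0.1 Mz 0.211 TQ 0.203 q6 0.01 op 0.065 gf 42
```

```bash
for i in 1; do
python3 -m jog '[[[0,0,0.1],[-0.0001,0.00225,0.0001],-1]]' >/dev/null; python3 tq.py
python3 -m jog '[[[0,0,0.1],[-0.0001,0.00225,0.0001],-1]]' >/dev/null; python3 tq.py
python3 -m jog '[[[0,0,0.1],[-0.0001,0.00225,0.0001],-1]]' >/dev/null; python3 tq.py
done
```

```text
t 18.7 yaw 0.746 r 22.3 ang-yaw -0.007 z 101.9 Frad -4.3 Ftan -1.2 Fz -0.4 Mz 0.161 TQ 0.134 q6 0.11 op 0.065 gf 42
t 18.8 yaw 0.646 r 22.4 ang-yaw -0.008 z 101.8 Frad -3.8 Ftan -0.6 Fz 1.1 Mz 0.208 TQ 0.195 q6 0.21 op 0.063 gf 42
t 18.9 yaw 0.546 r 22.4 ang-yaw -0.01 z 101.7 Frad -3.6 Ftan -1.2 Fz 0.9 Mz 0.204 TQ 0.177 q6 0.31 op 0.064 gf 42
```

```bash
for i in 1; do
python3 -m jog '[[[0,0,0.1],[-0.0001,0.00225,0.0001],-1]]' >/dev/null; python3 tq.py
python3 -m jog '[[[0,0,0.1],[-0.0001,0.00225,0.0001],-1]]' >/dev/null; python3 tq.py
python3 -m jog '[[[0,0,0.1],[-0.0001,0.00225,0.0001],-1]]' >/dev/null; python3 tq.py
python3 -m jog '[[[0,0,0.1],[-0.0001,0.00225,0.0001],-1]]' >/dev/null; python3 tq.py
python3 -m jog '[[[0,0,0.1],[-0.0001,0.00225,0.0001],-1]]' >/dev/null; python3 tq.py
done
```

```text
t 19.0 yaw 0.446 r 22.4 ang-yaw -0.01 z 101.7 Frad -3.5 Ftan -2.1 Fz 0.0 Mz 0.272 TQ 0.225 q6 0.41 op 0.069 gf 42
t 19.1 yaw 0.346 r 22.5 ang-yaw -0.01 z 101.5 Frad -3.3 Ftan -2.3 Fz 1.0 Mz 0.262 TQ 0.209 q6 0.5 op 0.063 gf 42
t 19.2 yaw 0.246 r 22.5 ang-yaw -0.011 z 101.5 Frad -3.0 Ftan -1.4 Fz 1.1 Mz 0.227 TQ 0.196 q6 0.6 op 0.062 gf 42
t 19.3 yaw 0.146 r 22.6 ang-yaw -0.012 z 101.4 Frad -2.1 Ftan -2.4 Fz 0.3 Mz 0.289 TQ 0.235 q6 0.7 op 0.068 gf 42
t 19.4 yaw 0.046 r 22.6 ang-yaw -0.011 z 101.3 Frad -2.0 Ftan -1.8 Fz 0.9 Mz 0.238 TQ 0.198 q6 0.8 op 0.064 gf 42
```

```bash
for i in 1; do
python3 -m jog '[[[0,0,0.1],[-0.0001,0.00225,0.0001],-1]]' >/dev/null; python3 tq.py
python3 -m jog '[[[0,0,0.1],[-0.0001,0.00225,0.0001],-1]]' >/dev/null; python3 tq.py
python3 -m jog '[[[0,0,0.1],[-0.0001,0.00225,0.0001],-1]]' >/dev/null; python3 tq.py
python3 -m jog '[[[0,0,0.1],[-0.0001,0.00225,0.0001],-1]]' >/dev/null; python3 tq.py
done
python3 - <<'E'
import numpy as np
from scipy.optimize import curve_fit
T=np.array([.6,.8,1.1,1.4,1.7,2,2.2,2.5,2.7,2.9,3,3.1,3.2, 3.5,3.7,3.8,4,4.2,4.4,4.5,4.6,4.7,4.8,4.9,5,5.1,5.2,5.3,5.4,5.5,5.6,5.7,5.8,5.9])
Q=np.array([.132,.148,.126,.108,.128,.135,.142,.174,.221,.168,.164,.149,.149,.148,.129,.16,.108,.179,.162,.169,.193,.176,.203,.224,.211,.203,.134,.195,.177,.225,.209,.196,.235,.198])
f=lambda t,q,o:q+.045*np.maximum(t-o,0)
p,c=curve_fit(f,T,Q,[.145,4.5]);print(p,np.sqrt(np.diag(c)),"N now",45*(5.9-p[1]))
E
```

```text
t 19.5 yaw -0.054 r 22.7 ang-yaw -0.012 z 101.2 Frad -2.0 Ftan -3.5 Fz 0.7 Mz 0.352 TQ 0.273 q6 0.9 op 0.07 gf 42
t 19.6 yaw -0.154 r 22.7 ang-yaw -0.01 z 101.1 Frad -2.0 Ftan -2.3 Fz 1.4 Mz 0.322 TQ 0.271 q6 0.99 op 0.067 gf 42
t 19.7 yaw -0.254 r 22.8 ang-yaw -0.01 z 101.0 Frad -1.2 Ftan -3.6 Fz 1.1 Mz 0.287 TQ 0.206 q6 1.09 op 0.063 gf 42
t 19.8 yaw -0.354 r 22.8 ang-yaw -0.009 z 100.9 Frad -0.2 Ftan -3.3 Fz 1.0 Mz 0.345 TQ 0.27 q6 1.19 op 0.067 gf 42
[0.14641176 4.04836601] [0.00642765 0.2020015 ] N now 83.32352935036113
```

```bash
python3 - <<'E'
import numpy as np
from scipy.optimize import curve_fit
T=np.array([.6,.8,1.1,1.4,1.7,2,2.2,2.5,2.7,2.9,3,3.1,3.2, 3.5,3.7,3.8,4,4.2,4.4,4.5,4.6,4.7,4.8,4.9,5,5.1,5.2,5.3,5.4,5.5,5.6,5.7,5.8,5.9,6,6.1,6.2,6.3])
Q=np.array([.132,.148,.126,.108,.128,.135,.142,.174,.221,.168,.164,.149,.149,.148,.129,.16,.108,.179,.162,.169,.193,.176,.203,.224,.211,.203,.134,.195,.177,.225,.209,.196,.235,.198,.273,.271,.206,.27])
for f,p0 in((lambda t,q,o:q+.045*np.maximum(t-o,0),[.145,4.5]),(lambda t,k,o:k*(.16+.045*np.maximum(t-o,0)),[1,4.5]),(lambda t,q,s,o:q+s*np.maximum(t-o,0),[.145,.045,4.5])):
    p,c=curve_fit(f,T,Q,p0);print(p,np.sqrt(np.diag(c)),"N now",45*(6.3-p[-1]))
E
python3 -m jog '[[[0,0,0],[0,0,0],-0.45],[[0,0,0],[0,0,0],-0.45],[[0,0,0],[0,0,0],-0.45]]'
python3 - <<'E'
from h import *
s=r.grab_frame("scene");t=r.grab_frame("top")
cv2.imwrite('pics/f.png',np.hstack([cv2.resize(s[145:255,295:420,::-1],(400,352),interpolation=cv2.INTER_CUBIC),cv2.resize(t[200:290,250:370,::-1],(400,352),interpolation=cv2.INTER_CUBIC)]))
E
```

```text
[0.14675669 4.00000091] [0.00661177 0.19764579] N now 103.49995908143518
[0.93123984 3.99998983] [0.04154908 0.25470423] N now 103.50045772848198
[0.14836693 0.04257183 3.99999941] [0.00689668 0.00894518 0.33588574] N now 103.50002659698832
clock: 20.1
eef_pos: [464.4, -420.3, 100.5]
tcp_rot: [-3.141, -0.0, -0.348]
contact_force: [0.2, 0.3, -0.1]
opening: 0.274
grasp_force: 0.0
```

View pics/f.png

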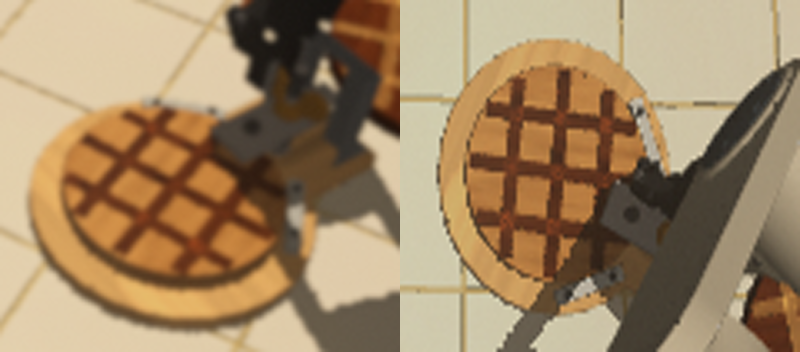

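The board is still home and the toe is on its rim. The torque fit gives about 103 N, a little over target, so I'll regrip and ease the nut back about 0.25 rad.

```bash
python3 -m jog '[[[0,0,0],[0,0,0],-0.6],[[0,0,0],[0,0,0],-0.8],[[0,0,0],[0,0,0],-1],[[0,0,0],[0,0,0],-1],[[0,0,0],[0,0,0],-1]]' >/dev/null; python3 tq.py
python3 -m jog '[[[0,0,-0.09],[-0.0001,-0.002,-0.0001],-1],[[0,0,-0.09],[-0.0001,-0.002,-0.0001],-1],[[0,0,-0.09],[-0.0001,-0.002,-0.0001],-1]]' >/dev/null; python3 tq.py
python3 -m jog '[[[0,0,0],[0,0,0],-0.45],[[0,0,0],[0,0,0],-0.45],[[0,0,0],[0,0,0],-0.45],[[0,0,0],[0,0,-0.01],-0.45],[[0,0,0],[0,0,-0.03],-0.45],[[0,0,0],[0,0,-0.04],-0.45],[[0,0,0],[0,0,-0.04],-0.45],[[0,0,0],[0,0,0],-0.45]]'; python3 tq.py
python3 - <<'E'
from h import *
t=r.grab_frame("top");cv2.imwrite('pics/g0.png',t[:,:,::-1])
from h import *
# nothing to clear: the tool is 120 mm above the nut
print(r.sense()['contact_force'].round(1))
E
```

```text
t 20.7 yaw -0.35 r 22.7 ang-yaw -0.005 z 100.6 Frad -1.0 Ftan -3.5 Fz 1.8 Mz 0.318 TQ 0.238 q6 1.18 op 0.069 gf 42
t 21.0 yaw -0.077 r 22.6 ang-yaw -0.02 z 100.9 Frad -1.0 Ftan -5.0 Fz 0.3 Mz 0.025 TQ -0.089 q6 0.92 op 0.069 gf 41
clock: 21.8
eef_pos: [468.0, -416.7, 227.6]
tcp_rot: [3.136, -0.008, -0.081]
contact_force: [0.4, -0.6, 0.1]
opening: 0.269
grasp_force: 0.0
t 21.8 yaw -0.081 r 25.3 ang-yaw -0.068 z 227.6 Frad 0.5 Ftan -0.5 Fz 0.1 Mz -0.019 TQ -0.031 q6 0.92 op 0.269 gf 0
[-0.4 -0.8 -0.1]
```

```bash
python3 -c "
from rig import r
print(r.sign_off())"
```

```text
the job is handed in; nothing more can be done
None
```

I handed the job in at about 22 s of the 72 s: the board looked fully home against both stops in the camera images. I tightened the wing nut, then eased it back slightly, so by feel the toe should press with about 90 N (estimated from nut torque, not measured directly), and the arm is clear of everything.

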